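Load the purge cell and hold its hood half open for flushing

ROBOT

A 6-joint arm with a two-finger parallel gripper is mounted at the origin on the work surface. World frame = base frame: x ahead of the robot, y to its left, z up, the work surface at z = 0. Lengths are in mm, angles in rad, forces in N, time in s.
With the tool pointing down it reaches from about 275 to 1000 mm from the base axis. Payload 8.4 kg.
Tool frame: the origin (TCP) lies at the very end of the fingers, on their centre line; the grasp point (between the pads) lies 19 mm behind it; z points along the fingers, x is the direction in which the jaws open and shut, and the axes are right-handed (so a half turn about z gives the same grasp; the last joint's range is limited). The gripper opens to 85 mm and grips with 20 to 120 N. Pads are 22 mm wide; open, the fingers measure 114 mm over their backs; the gripper's body (76 mm by 85 mm) begins 54 mm behind the grasp point. The pads swing forward as they close: fully open they stand 13 mm farther back than shut.
Start: joints at [-1.24, 0.353, 1.633, -0, 1.155, -0.002], TCP at [204.18, -590.71, 231.281] pointing down, gripper open.
Joint ranges: [-2.63, 2.63], [-0.92, 2.1], [0.06, 2.66], [-1.3, 4.44], [0, 2.69], [-3.02, 3.02]. Speed limits (rad/s): [2.22, 2.22, 2.79, 3.14, 3.14, 3.14].

INTERFACE

Orientations are given as [roll, pitch, yaw] about the fixed x, y, z axes, in that order (R = Rz(yaw) Ry(pitch) Rx(roll)).
In Python, from rig import r gives the robot as it stands. The module is installed in compiled form; this text tells all that it offers.
- The arm moves only by the tool apply_moves, never from a script. Its argument "targets" is a list that holds one entry, the list of rows, each a list of 7 numbers: the gripper's target within -1 to 1 (fully open at 1, half-way at 0, shut at -1), then the shift along the tool's x, y, z in cm, then the turn, a rotation vector about the tool's x, y, z in degrees. A call has 1 to 8 rows; each row is the pose to reach, as a shift and turn from the pose measured when the call began, along the tool's axes at that moment; what a row does not reach only later rows make up. A row lasts 1/10 s, in which the tool goes at most 50 mm and 8.59 degrees, less where a joint would pass 70% of its speed; a pose out of reach is approached as far as the arm can. A call with a gripper value outside its range is refused whole. The fingers move at their own pace and stop on an object; "newtons" is the grip in N (left out, the last holds). Time passes only in rows, so rows that repeat a pose let the fingers close. It gives the time, the measured TCP pose, the force and the opening at its end, in the units of the state.
- r.sense(): the state, without advancing time (a new reading comes with each control period).
- r.grab_frame(name): name is "scene" or "top" or "wrist"; returns a dict with "pixels" (480x640x3 uint8, red, green, blue), "fov_y" (degrees; the focal length in pixels is half the picture's height over the tangent of half this angle, whatever the lens; pixels are square), "cx", "cy" (the principal point, pixels), "D" ([k1, k2, p1, p2, k3] as OpenCV has them; the pictures are not rectified), "R" (3x3) and "t" (3): a world point X has camera coordinates R X + t; the wrist camera has in their place "mount" (4x4, takes a point from camera to tool coordinates, whose origin is the TCP and whose axes are the tool frame's). Camera axes: x right, y down, z forward; pixel columns grow to the right and rows downward; lengths in mm; the calibration is good to about 2 mm. A picture is of the moment at which its call begins: read the wrist's pose just before it. There is no depth.
- r.sign_off(): hands the job in, once; it reports no verdict.
The state is a dict: "clock": time; "qpos": joint angles; "qvel": joint speeds; "joint_efforts": joint torques, N m; "eef_pos": TCP position; "tcp_rot": TCP orientation; "contact_force": force on the tool from outside, world axes, zero at the start; "wrist_torque": the same for the moment, N m; "opening": opening from 0.0 (shut) to 1.0 (fully open).
Only numpy, scipy, OpenCV 4.12 (cv2) and the standard library are available. Lean on these libraries where they do the work, as an engineer would, in place of code of your own. Each camera call takes 0.05 s, during which the arm holds its last target. There are 200 camera calls.

TASK

Put the round metal puck that fills the round recess of the purge cell flat into that recess, all the way down, and let go of it. Then swing the cell's hinged hood forward from its leaned-back position to 45 degrees above shut and keep holding it there with the gripper: the program finishes while holding, because the hood would fall shut by itself. Never let the hood drop shut, and leave the other pucks and the things on the bench where they are.

Things in the scene. Friction and masses are not known exactly. Their poses are not given: they have to be found in the camera images.
- cell: purge cell, fixed to the bench: grey metal block 170 x 170 x 45 mm high with an aluminium hood hinged at its rear edge and a round recess in its top. Origin: centre of the underside; x points from the front edge to the rear (hinge) edge, away from the robot, y left, z up. A brass gas fitting sticks out 22 mm from its +y side. Place and yaw change each time.
- recess (a point): centre of the floor of the round recess in the cell's top: 53 mm diameter, 7 mm deep (chamfered mouth), floor 38 mm and mouth 45 mm above the bench, 8 mm in front of the block's centre and 93 mm in front of the hinge axis. Axes as the cell's.
- puck: the round aluminium puck that fits the recess: disc 50 mm diameter, 16 mm thick, 60 to 120 g, lying flat on the bench. Origin: centre of its underside. When seated it stands 9 mm proud of the cell's top, so it can be held by its upper rim while being set down.
- square_puck: a square aluminium puck 46 x 46 x 16 mm, lying flat; not to be used. Origin: centre of its underside.
- small_puck: a smaller round aluminium puck, 34 mm diameter, 16 mm thick, lying flat; not to be used. Origin: centre of its underside.
- bottle: amber bottle with white cap, 60 mm diameter, 120 mm tall, bystander. Origin: centre of its underside.
- timer: small black digital timer on a foot, 70 mm wide, 65 mm tall, bystander. Origin: centre of its underside.
- collar: steel shaft collar, 56 mm outer diameter, 14 mm high, bystander. Origin: centre of its underside.
- wrench: steel wrench 150 mm long lying flat, bystander. Origin: under its middle.
- cup: white plastic cup, 70 mm diameter, 60 mm tall, bystander. Origin: centre of its underside.
- bar (a point): round steel bar, 10 mm diameter, the hood's handle, parallel to the hinge, 40 mm beyond the hood's free edge on two flat arms (94 mm free between them). This point: its middle. At hood angle a it lies 0.210 cos(a) - 0.010 sin(a) m in front of the hinge axis (cell's -x) and 0.210 sin(a) + 0.010 cos(a) m above it. It can turn between the fingers, so a gripper may keep pointing down as the hood swings.
- hood_angle (a joint): hood angle in rad: 0 shut, pi/2 straight up, 1.9 rear stop; 45 degrees is 0.785. Starts leaning back at about 1.6 to 1.7. Hinge friction (0.14 N m) keeps it put only between about 1.15 and 1.75; lower it falls shut (weight at most 0.45 N m). The hood is a shallow inverted tray 170 x 170 x 20 mm of thin aluminium with a window, 0.38 kg with its bar.
- lid: the hood itself with its bar. Origin: on the hinge axis, midway along the rear upper edge of the block, 45.5 mm above the bench; the axis is parallel to the cell's y. Its axes turn with the hood and equal the cell's when it is shut.
There are look-alikes about, which are no part of the job. Leave any red or yellow look-alike of the puck alone.

How it is judged:
By the outcome, as a careful person would: the job done as asked, in the order asked, and still so for the second after the job is handed in, while the arm keeps its last pose, push and grip.
It also fails if it takes over 61 s, if anything falls off the work surface, if the arm or the gripper's body presses on something with over 40 N, if the wrist force passes 120 N, or if a joint passes its speed limit or range.

## Working session

There is one attempt and no reset: what is moved stays moved. The work goes in short steps, Python scripts to look and compute and a tool call to move; the robot and the scene stay as the last step left them, time stands still between calls to the robot, and variables do not carry over. Pictures are saved under pics/ and viewed, about 8 in all and at most 12, crops included, and the job is handed in when it is done.

Besides the shell and the picture viewer there is one more tool, called after ">>>" by a JSON object that holds its "name" and its "arguments". apply_moves: Moves the arm, as the interface text tells. Its arguments: {"type":"object","properties":{"targets":{"type":"array"},"newtons":{"type":"number"}},"required":["targets"]}

```bash
mkdir -p pics; cat > h.py <<'E'
import numpy as np, cv2, pickle
from rig import r
def grab(n,fn=None):
    s=r.sense(); f=r.grab_frame(n); f['s']=s
    if fn: cv2.imwrite(f'pics/{fn}.png',cv2.cvtColor(f['pixels'],cv2.COLOR_RGB2BGR)); pickle.dump(f,open(f'pics/{fn}.pkl','wb'))
    return f
def Rm(rpy):
    from scipy.spatial.transform import Rotation as Ro
    return Ro.from_euler('xyz',rpy).as_matrix()
def K(f):
    F=240/np.tan(np.radians(f['fov_y'])/2); return np.array([[F,0,f['cx']],[0,F,f['cy']],[0,0,1]])
def ext(f):
    if f.get('R') is not None and 'mount' not in f: return np.array(f['R']),np.array(f['t']).ravel()
    T=np.eye(4);T[:3,:3]=Rm(f['s']['tcp_rot']) if np.size(f['s']['tcp_rot'])==3 else np.array(f['s']['tcp_rot']);T[:3,3]=f['s']['eef_pos']
    M=np.linalg.inv(T@np.array(f['mount'])); return M[:3,:3],M[:3,3]
def ray(f,uv,z):
    R,t=ext(f); p=cv2.undistortPoints(np.array(uv,float).reshape(-1,1,2),K(f),np.array(f['D'],float)).reshape(-1,2)
    d=np.c_[p,np.ones(len(p))]@R; c=-R.T@t; return c+d*((z-c[2])/d[:,2])[:,None]
def proj(f,X):
    R,t=ext(f); return cv2.projectPoints(np.array(X,float).reshape(-1,1,3),cv2.Rodrigues(R)[0],t,K(f),np.array(f['D'],float))[0].reshape(-1,2)
def load(fn): return pickle.load(open(f'pics/{fn}.pkl','rb'))
E
python3 - <<'E'
from h import *
print(r.sense())
for n in('scene','top'):
    f=grab(n,n+'0'); R,t=ext(f); print(n,f['fov_y'],f['D'],-R.T@t)
E
```

```text
{'clock': 0.0, 'qpos': array([-1.24039411e+00,  3.53682426e-01,  1.63418012e+00, -2.48658658e-05,
        1.15519812e+00, -2.38513093e-03]), 'qvel': array([-7.32228851e-04,  1.55875011e-03,  3.43762820e-06,  4.41335060e-04,
        2.07864213e-04,  1.79206917e-05]), 'joint_efforts': array([ 4.86019417e-03, -6.05248260e+01, -3.42071700e+01,  3.44057344e-04,
        9.53907816e-03,  5.95642618e-06]), 'eef_pos': array([ 204.01172557, -590.23132244,  230.52060293]), 'tcp_rot': array([ 3.14157342e+00,  1.46806690e-03, -1.23799894e+00]), 'contact_force': array([ 0.37859408, -0.55194542,  1.28800485]), 'wrist_torque': array([-0.0255623 ,  0.01102977, -0.05320317]), 'opening': 1.0008551326256838}
scene 56.55887652462267 [-0.0495573  0.         0.         0.         0.       ] [1373.69083937 -125.780335    582.87600588]
top 47.00237432824126 [-0.06638002  0.          0.          0.          0.        ] [ 410.05149413  -16.21016144 1254.06783404]
```

View pics/scene0.png

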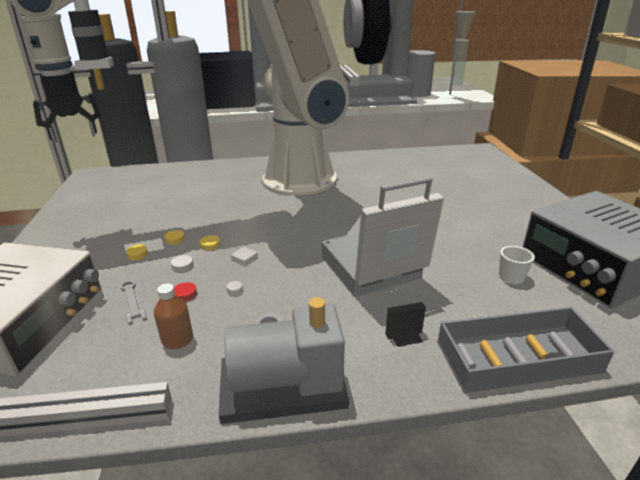

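View pics/top0.png

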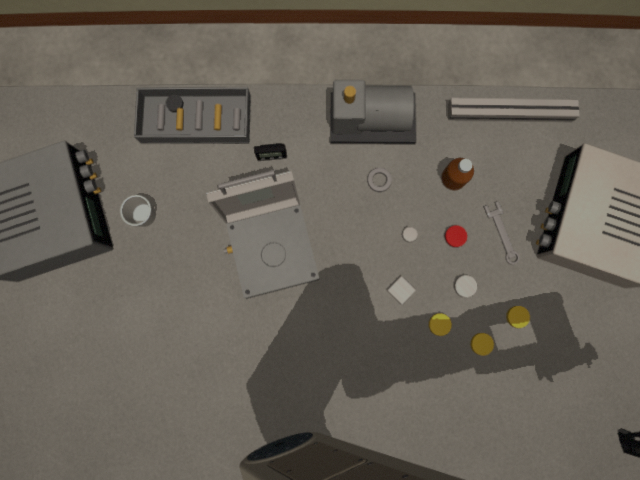

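The scene view shows the leaned-back hood and the pucks. In the top view, the candidates are:
- plain round disc at (466,286)
- smaller round disc at (410,234)
- square at (402,290)
- red disc at (457,236)
- yellow discs at (441,325), (483,344) and (519,317)
- collar at (379,180)

The plain disc at (466,286) fits: it is the large, bare-metal round one. I'll confirm that in an enlarged crop.

```bash
python3 - <<'E'
from h import *
f=load('top0'); im=cv2.cvtColor(f['pixels'],cv2.COLOR_RGB2BGR)
a=cv2.resize(im[215:355,385:535],None,fx=4,fy=4,interpolation=cv2.INTER_CUBIC)
b=cv2.resize(im[160:305,200:340],None,fx=4,fy=4,interpolation=cv2.INTER_CUBIC)
cv2.imwrite('pics/cropA.png',a);cv2.imwrite('pics/cropB.png',b)
# disc sizes
for u,v,z in[(466,286,16),(410,234,16),(457,236,16)]:
    print(ray(f,[(u,v)],z).round(1))
E
```

```text
[[ 467.8 -327.7   16. ]]
[[ 585.  -203.2   16. ]]
[[ 581.  -310.3   16. ]]
```

View pics/cropA.png

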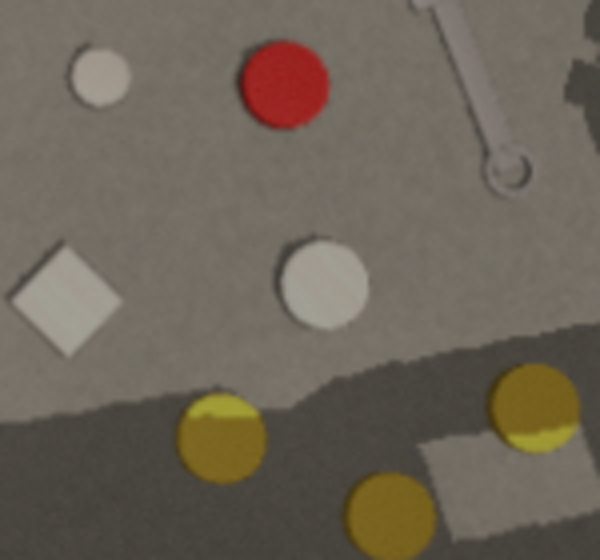

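View pics/cropB.png

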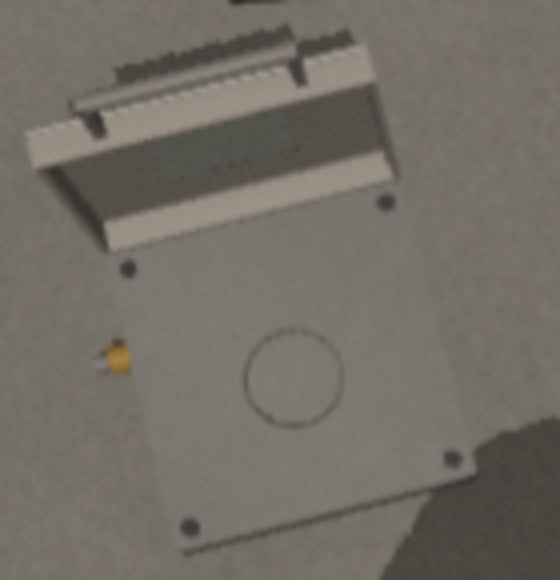

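Crop A confirms it. The plain disc at (466.2,286) is about 22 px wide, or 50 mm, and bare metal, so it is the puck. The small disc measures about 34 mm. Crop B shows the recess circle at (273.5,254.5), the four deck screws and the hood's bar.

```bash
python3 - <<'E'
from h import *
f=load('top0')
c=lambda u,v:(200+u/4-.4,160+v/4-.4)
S=ray(f,[c(128,268),c(386,202),c(453,459),c(190,527)],45); print(S.round(1))
rec=ray(f,[c(294,378)],45)[0]; puck=ray(f,[(385+325/4-.4,215+284/4-.4)],16)[0]
yaw=np.mean([np.arctan2(*( (S[0]-S[3])[[1,0]])),np.arctan2(*((S[1]-S[2])[[1,0]])),np.arctan2(*((S[0]-S[1])[[1,0]]))-np.pi/2,np.arctan2(*((S[3]-S[2])[[1,0]]))-np.pi/2])
print('rec',rec,'puck',puck,'yaw',yaw,np.degrees(yaw),'scr ctr',S.mean(0))
ex=np.array([np.cos(yaw),np.sin(yaw),0]); hinge=rec*[1,1,0]+93*ex+[0,0,45.5]
for a in np.radians([85,90,95,97,45]): 
    b=hinge+ex*-(210*np.cos(a)-10*np.sin(a))+[0,0,210*np.sin(a)+10*np.cos(a)]
    print(np.degrees(a),b.round(1),(proj(f,b)).round(1))
print('bar ends px',c(75,105),c(297,50))
f=load('scene0')
for a in np.radians([88,92,95,97,100]):
    b=hinge+ex*-(210*np.cos(a)-10*np.sin(a))+[0,0,210*np.sin(a)+10*np.cos(a)]; print(np.degrees(a),proj(f,b))
s=r.sense(); R=Rm(s['tcp_rot']); print(R.round(3)); print('tool shift to puck above z150', (R.T@(puck*[1,1,0]+[0,0,150]-s['eef_pos'])/10).round(2))
w=grab('wrist','w0'); print(w['mount'],w['fov_y'],w['D'])
E
```

```text
[[595.6 197.   45. ]
 [633.4  54.   45. ]
 [490.6  15.5  45. ]
 [452.6 159.   45. ]]
rec [534.71612073 103.47682219  45.        ] puck [ 468.67483861 -327.37746198   16.        ] yaw 0.26029259549805484 14.913667160544474 scr ctr [543.03827291 106.37380432  45.        ]
85.0 [616.5 125.3 255.6] [[251.1 198.2]]
90.0 [634.2 130.  255.5] [[248.8 188.8]]
95.0 [651.9 134.7 253.8] [[246.7 179.7]]
97.0 [658.9 136.6 252.7] [[245.9 176.2]]
45.0 [487.9  91.  201.1] [[271.3 270.1]]
bar ends px (218.35, 185.85) (273.85, 172.1)
88.0 [[398.47091092 177.65572814]]
92.0 [[402.67716481 180.84214684]]
95.0 [[405.85976038 183.61871551]]
97.0 [[407.9879922  185.65339434]]
100.0 [[411.18048985 188.97867118]]
[[ 0.327 -0.945 -0.   ]
 [-0.945 -0.327  0.001]
 [-0.001 -0.    -1.   ]]
tool shift to puck above z150 [-16.19 -33.6    8.08]
[[ 9.99999554e-01  8.89502216e-04  3.17195945e-04  6.07320261e-01]
 [-9.43318010e-04  9.56678768e-01  2.91144027e-01 -7.57573440e+01]
 [-4.44813690e-05 -2.91144196e-01  9.56679181e-01 -1.42854541e+02]
 [ 0.00000000e+00  0.00000000e+00  0.00000000e+00  1.00000000e+00]] 67.63163401094879 [-0.0496401  0.         0.         0.         0.       ]
```

>>> {"name": "apply_moves", "arguments": {"targets": [[[1, -2, -4.2, 0.6, 0, 0, 0.5], [1, -4, -8.4, 1.2, 0, 0, 1], [1, -6, -12.6, 1.8, 0, 0, 1.5], [1, -8, -16.8, 2.4, 0, 0, 2], [1, -10, -21, 3, 0, 0, 2.5], [1, -12.2, -25.2, 3.6, 0, 0, 3], [1, -14.2, -29.4, 4.2, 0, 0, 3.5], [1, -16.2, -33.6, 5, 0, 0, 4.2]]]}}

```text
clock: 0.95
eef_pos: [469.8, -326.0, 180.8]
tcp_rot: [-3.141, 0.001, -1.312]
contact_force: [0.2, -0.5, -0.7]
opening: 1.001
```

>>> {"name": "apply_moves", "arguments": {"targets": [[[1, 0, 0, 0, 0, 0, 0], [1, 0, 0, 0, 0, 0, 0], [1, 0, 0, 0, 0, 0, 0]]]}}

```text
clock: 1.25
eef_pos: [469.4, -326.4, 180.8]
tcp_rot: [3.141, 0.001, -1.312]
contact_force: [-0.5, -0.6, -0.6]
opening: 0.999
```

```bash
python3 - <<'E'
from h import *
s=r.sense();print(s['clock'],s['eef_pos'],s['tcp_rot'],s['contact_force'])
w=grab('wrist','w1'); print(proj(w,[[468.7,-327.4,16]]), proj(w,[s['eef_pos']]))
E
```

```text
1.25 [ 469.35523661 -326.41460012  180.8416499 ] [ 3.14135178e+00  6.47301590e-04 -1.31162743e+00] [-0.51024915 -0.60649763 -0.60390556]
[[316.19451301 221.89565062]] [[314.56743609 309.9559091 ]]
```

View pics/w1.png

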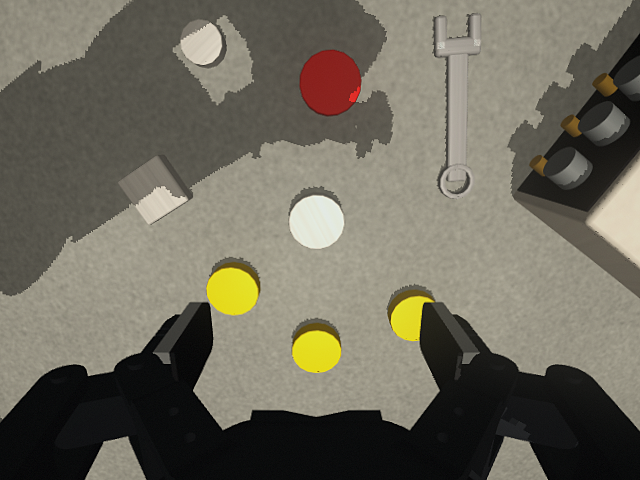

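The wrist view shows the puck at (316,222), right where my estimate projects (316.2,221.9). I'll descend there.

>>> {"name": "apply_moves", "arguments": {"targets": [[[0.6, 0.08, 0.09, 4, 0, 0, 0], [0.6, 0.08, 0.09, 8, 0, 0, 0], [0.6, 0.08, 0.09, 12, 0, 0, 0], [0.6, 0.08, 0.09, 15, 0, 0, 0], [0.6, 0.08, 0.09, 16.5, 0, 0, 0], [0.6, 0.08, 0.09, 17.2, 0, 0, 0], [0.6, 0.08, 0.09, 17.4, 0, 0, 0], [0.6, 0.08, 0.09, 17.6, 0, 0, 0]]]}}

```text
clock: 2.1
eef_pos: [469.2, -328.6, 6.1]
tcp_rot: [-3.14, -0.001, -1.313]
contact_force: [0.1, -0.3, 0.4]
opening: 0.802
```

>>> {"name": "apply_moves", "arguments": {"targets": [[[0.6, 0, 0, 0, 0, 0, 0], [0.6, 0, 0, 0, 0, 0, 0]]]}}

```text
clock: 2.3
eef_pos: [470.0, -329.1, 7.3]
tcp_rot: [-3.139, -0.003, -1.313]
contact_force: [-1.0, -0.7, 0.1]
opening: 0.802
```

```bash
python3 - <<'E'
from h import *
s=r.sense();print(s['clock'],s['eef_pos'],s['tcp_rot'],s['contact_force'],s['opening'])
w=grab('wrist','w2'); print(proj(w,[[468.7,-327.4,16],[468.7,-327.4,0]]), proj(w,[s['eef_pos']]))
E
```

```text
2.3 [ 469.97167011 -329.11090713    7.27498428] [-3.13900407e+00 -2.68324241e-03 -1.31294523e+00] [-1.03336232 -0.65503706  0.09276197] 0.8015267977060605
[[309.86300283 321.45659842]
 [310.31435848 304.07726203]] [[314.57059223 309.96696499]]
```

View pics/w2.png

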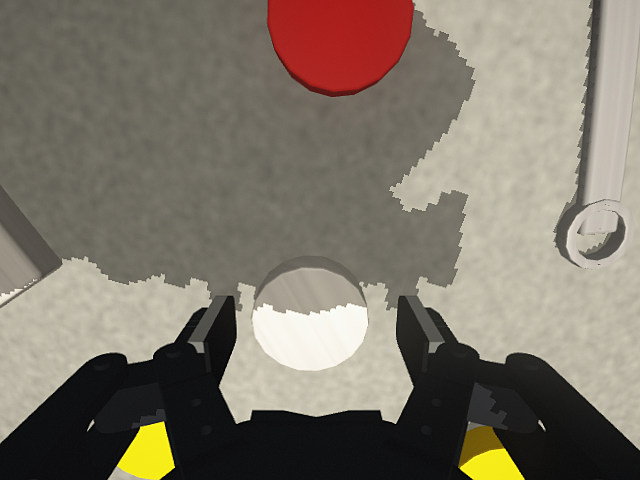

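The puck sits centred between the pads in x. The arm was still settling, so I'll let it settle and check the offset along tool y numerically.

>>> {"name": "apply_moves", "arguments": {"targets": [[[0.6, 0, 0, 0.2, 0, 0, 0], [0.6, 0, 0, 0.2, 0, 0, 0], [0.6, 0, 0, 0.2, 0, 0, 0], [0.6, 0, 0, 0.2, 0, 0, 0]]]}}

```text
clock: 2.75
eef_pos: [469.8, -328.9, 5.1]
tcp_rot: [-3.139, -0.002, -1.313]
contact_force: [-0.4, -0.2, 0.3]
opening: 0.801
```

```bash
cat >> h.py <<'E'
def circ(c,rad,z,n=72):
    a=np.linspace(0,2*np.pi,n,endpoint=False); return np.c_[c[0]+rad*np.cos(a),c[1]+rad*np.sin(a),np.full(n,z)]
E
python3 - <<'E'
from h import *
w=grab('wrist','w3'); s=w['s'];print(s['clock'],s['eef_pos'],s['tcp_rot'],s['contact_force'],s['opening'])
p=proj(w,circ((468.7,-327.4),25,16)); print('pred top face',p.min(0),p.max(0))
im=cv2.cvtColor(w['pixels'],cv2.COLOR_RGB2BGR); g=im[:,:,1]
print('col 310',g[330:400,310]); print('row',[ (np.where(g[y,240:400]>215)[0][[0,-1]]+240) for y in (315,320,325,330)])
for q in p: cv2.circle(im,tuple(int(round(v)) for v in q),0,(0,0,255),-1)
cv2.imwrite('pics/w3c.png',cv2.resize(im[230:400,200:440],None,fx=3,fy=3))
E
```

```text
2.75 [ 469.84802025 -328.92827803    5.11126956] [-3.13923334e+00 -2.39229932e-03 -1.31283946e+00] [-0.41700099 -0.23754658  0.34932658] 0.8014120549427196
pred top face [250.14593433 267.73664706] [370.36525544 374.37674015]
col 310 [250 249 249 248 248 248 248 247 247 247 247 247 247 247 247 247 247 247
 246 246 246 246 245 245 245 244 244 243 243 242 242 243 242 242 242 242
 242 242 241 241 242 242 243 217 189 194 194 192 188 188 189 190 192 191
 193 191 192 191 191 192 195 197 199 198 198 196 195 195 193 195]
row [array([253, 367]), array([252, 368]), array([252, 368]), array([253, 367])]
```

>>> {"name": "apply_moves", "arguments": {"targets": [[[0.6, -0.17, 0.07, 0.1, 0, 0, 0], [0.6, -0.17, 0.07, 0.1, 0, 0, 0], [0.1, -0.17, 0.07, 0.1, 0, 0, 0], [-0.1, -0.17, 0.07, 0.1, 0, 0, 0], [-0.2, -0.17, 0.07, 0.1, 0, 0, 0], [-0.2, -0.17, 0.07, 0.1, 0, 0, 0], [-0.2, -0.17, 0.07, 0.1, 0, 0, 0], [-0.2, -0.17, 0.07, 0.1, 0, 0, 0]]], "newtons": 35}}

```text
clock: 3.6
eef_pos: [468.7, -327.5, 4.4]
tcp_rot: [-3.139, -0.002, -1.313]
contact_force: [-2.0, 1.0, 5.8]
opening: 0.567
```

>>> {"name": "apply_moves", "arguments": {"targets": [[[-0.2, 0, 0, 0, 0, 0, 0], [-0.2, 0, 0, 0, 0, 0, 0]]]}}

```text
clock: 3.8
eef_pos: [468.7, -327.5, 4.4]
tcp_rot: [-3.139, -0.002, -1.313]
contact_force: [-1.1, 1.2, 2.4]
opening: 0.564
```

>>> {"name": "apply_moves", "arguments": {"targets": [[[-0.2, 0, 0, -1, 0, 0, 0], [-0.2, 0, 0, -3, 0, 0, 0], [-0.2, 0, 0, -6, 0, 0, 0], [-0.2, 0, 0, -9, 0, 0, 0], [-0.2, 0, 0, -11, 0, 0, 0], [-0.2, 0, 0, -12, 0, 0, 0], [-0.2, 0, 0, -12, 0, 0, 0], [-0.2, 0, 0, -12, 0, 0, 0]]]}}

```text
clock: 4.6
eef_pos: [468.0, -327.0, 123.8]
tcp_rot: [-3.14, -0.002, -1.313]
contact_force: [-0.4, -0.0, -0.3]
opening: 0.566
```

```bash
python3 - <<'E'
from h import *
w=grab('wrist','w4'); s=w['s'];print(s['clock'],s['eef_pos'],s['tcp_rot'],s['contact_force'],s['opening'])
R=Rm(s['tcp_rot']); print((R.T@(np.array([534.7,103.5,125])-s['eef_pos'])/10).round(2))
E
```

```text
4.6 [ 467.95042932 -327.02132823  123.79514163] [-3.13973807e+00 -1.80827446e-03 -1.31286221e+00] [-0.40613594 -0.01357593 -0.31079368] 0.5661571149686709
[-39.92 -17.44  -0.16]
```

View pics/w4.png

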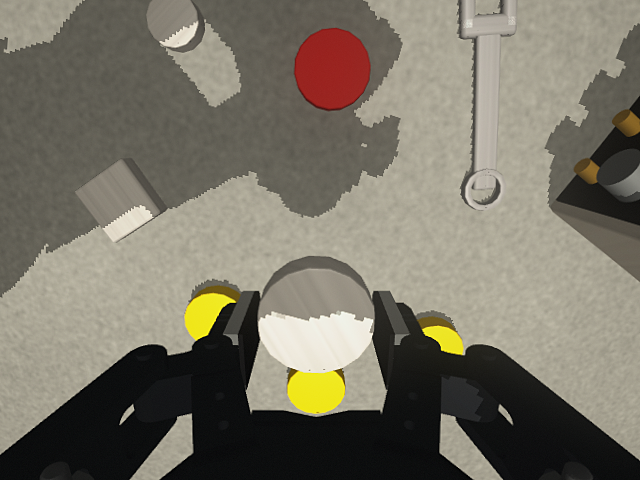

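The puck (disc centred near (317,314)) is held level and centred between the pads. Next I'll carry it over to the recess.

>>> {"name": "apply_moves", "arguments": {"targets": [[[-0.2, -2, -0.9, 0, 0, 0, 0], [-0.2, -5, -2.2, 0, 0, 0, 0], [-0.2, -9, -3.9, 0, 0, 0, 0], [-0.2, -13, -5.7, 0, 0, 0, 0], [-0.2, -17, -7.4, 0, 0, 0, 0], [-0.2, -21, -9.2, 0, 0, 0, 0], [-0.2, -25, -10.9, 0, 0, 0, 0], [-0.2, -28, -12.2, 0, 0, 0, 0]]]}}

```text
clock: 5.45
eef_pos: [513.4, -22.6, 121.9]
tcp_rot: [3.141, -0.0, -1.312]
contact_force: [0.7, -0.2, -1.0]
opening: 0.567
```

```bash
python3 - <<'E'
from h import *
s=r.sense();print(s['clock'],s['eef_pos'],s['tcp_rot'],s['opening'])
R=Rm(s['tcp_rot']); print((R.T@(np.array([534.7,103.5,125])-s['eef_pos'])/10).round(2))
E
```

```text
5.45 [513.43063851 -22.58159525 121.89081891] [ 3.14071978e+00 -1.04522054e-04 -1.31210118e+00] 0.5667478491758514
[-11.64  -5.28  -0.32]
```

With the camera on the rear side it would come near the hood. So I'll look at the recess from in front first, then turn the tool half round, which puts the camera on the front side.

>>> {"name": "apply_moves", "arguments": {"targets": [[[-0.2, -3.5, 0.8, 0, 0, 0, 0], [-0.2, -7, 1.6, 0, 0, 0, 0], [-0.2, -10, 2.3, 0, 0, 0, 0], [-0.2, -11.6, 2.7, 0, 0, 0, 0], [-0.2, -11.6, 2.7, 0, 0, 0, 0], [-0.2, -11.6, 2.7, 0, 0, 0, 0], [-0.2, -11.6, 2.7, 0, 0, 0, 0], [-0.2, -11.6, 2.7, 0, 0, 0, 0]]]}}

```text
clock: 6.25
eef_pos: [458.0, 81.9, 121.7]
tcp_rot: [3.141, -0.0, -1.313]
contact_force: [0.3, 0.9, -0.9]
opening: 0.562
```

```bash
python3 - <<'E'
from h import *
w=grab('wrist','w5'); s=w['s'];print(s['clock'],s['eef_pos'],s['tcp_rot'],s['opening'])
p=proj(w,circ((534.7,103.5),26.5,45)); print('recess pred',p.min(0),p.max(0),p.mean(0))
im=cv2.cvtColor(w['pixels'],cv2.COLOR_RGB2BGR)
for q in p: cv2.circle(im,tuple(int(round(v)) for v in q),0,(0,0,255),-1)
T=np.array(s['eef_pos']);R=Rm(s['tcp_rot'])
q=proj(w,(circ((0,0),25,-11.6)@R.T)+T); print('puck pred',q.min(0),q.max(0))
for z in q: cv2.circle(im,tuple(int(round(v)) for v in z),0,(255,0,0),-1)
cv2.imwrite('pics/w5c.png',cv2.resize(im[60:400,160:480],None,fx=1.75,fy=1.75,interpolation=cv2.INTER_CUBIC))
E
```

```text
6.25 [458.02977612  81.90790892 121.68543141] [ 3.14056916e+00 -2.39826959e-04 -1.31316259e+00] 0.5622455708930022
recess pred [267.48524627  76.34441183] [357.87870809 170.42969376] [312.67402742 124.14999889]
puck pred [254.01070088 266.78703461] [374.95074972 373.99162339]
```

View pics/w5c.png

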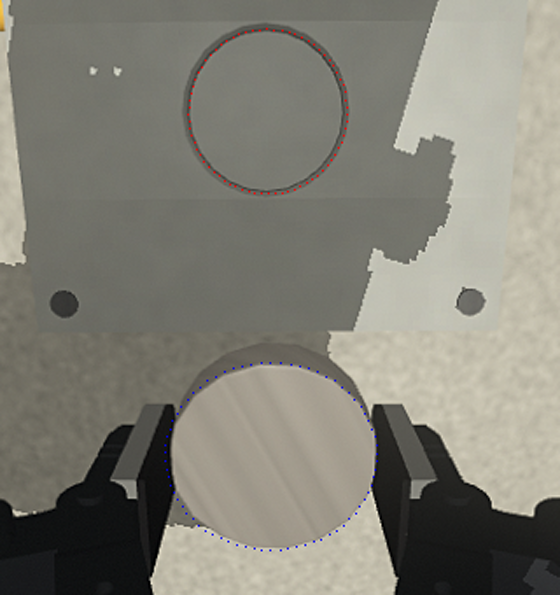

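The red ring (my estimate) lies on the recess within about 1 px, and the blue one lies on the puck. I'll refine both numerically.

```bash
python3 - <<'E'
from h import *
from scipy.optimize import least_squares
w=load('w5'); g=cv2.GaussianBlur(w['pixels'].astype(np.float32).mean(2),(0,0),0.7)
s=w['s'];T=np.array(s['eef_pos']);R=Rm(s['tcp_rot'])
samp=lambda P:cv2.remap(g,P[:,0].astype(np.float32).reshape(-1,1),P[:,1].astype(np.float32).reshape(-1,1),1).ravel()
# recess: dark ring ; for grid of centres/radii, minimise mean intensity
def best(fn,rads,n=2.5,step=.25):
    o=[]
    for rad in rads:
        for dx in np.arange(-n,n+.01,step):
            for dy in np.arange(-n,n+.01,step): o.append((fn(dx,dy,rad),dx,dy,rad))
    return sorted(o)[:3]
print(best(lambda dx,dy,rad:samp(proj(w,circ((534.7+dx,103.5+dy),rad,45))).mean(),(26.5,27,27.5,28)))
# puck top edge: bright inside / dark outside
def pk(dx,dy,rad):
    f=lambda q:samp(proj(w,circ((dx,dy),q,-11.6)@R.T+T)); d=f(rad-1)-f(rad+1); return -np.median(np.abs(d))
print(best(pk,(24.5,25),2,.25))
E
```

```text
[(np.float32(87.109024), np.float64(0.25), np.float64(0.75), 26.5), (np.float32(87.16855), np.float64(0.25), np.float64(0.5), 26.5), (np.float32(87.17285), np.float64(0.5), np.float64(0.75), 26.5)]
[(np.float32(-62.129974), np.float64(0.5), np.float64(-0.25), 24.5), (np.float32(-61.99721), np.float64(0.75), np.float64(-0.25), 24.5), (np.float32(-61.71548), np.float64(0.75), np.float64(0.0), 24.5)]
```

>>> {"name": "apply_moves", "arguments": {"targets": [[[-0.2, 0, 0, 0, 0, 0, -7], [-0.2, 0, 0, 0, 0, 0, -15], [-0.2, 0, 0, 0, 0, 0, -23], [-0.2, 0, 0, 0, 0, 0, -31], [-0.2, 0, 0, 0, 0, 0, -39], [-0.2, 0, 0, 0, 0, 0, -47], [-0.2, 0, 0, 0, 0, 0, -55], [-0.2, 0, 0, 0, 0, 0, -63]]]}}

```text
clock: 7.1
eef_pos: [458.2, 81.4, 121.7]
tcp_rot: [3.141, 0.001, -0.209]
contact_force: [0.4, -0.2, -0.9]
opening: 0.57
```

>>> {"name": "apply_moves", "arguments": {"targets": [[[-0.2, 0, 0, 0, 0, 0, -8], [-0.2, 0, 0, 0, 0, 0, -16], [-0.2, 0, 0, 0, 0, 0, -24], [-0.2, 0, 0, 0, 0, 0, -32], [-0.2, 0, 0, 0, 0, 0, -40], [-0.2, 0, 0, 0, 0, 0, -48], [-0.2, 0, 0, 0, 0, 0, -56], [-0.2, 0, 0, 0, 0, 0, -64]]]}}

```text
clock: 7.9
eef_pos: [458.5, 80.9, 121.7]
tcp_rot: [-3.141, 0.001, 0.913]
contact_force: [-0.5, 0.5, -1.4]
opening: 0.564
```

>>> {"name": "apply_moves", "arguments": {"targets": [[[-0.2, 0, 0, 0, 0, 0, -8], [-0.2, 0, 0, 0, 0, 0, -16], [-0.2, 0, 0, 0, 0, 0, -24], [-0.2, 0, 0, 0, 0, 0, -32], [-0.2, 0, 0, 0, 0, 0, -40], [-0.2, 0, 0, 0, 0, 0, -48], [-0.2, 0, 0, 0, 0, 0, -52], [-0.2, 0, 0, 0, 0, 0, -52]]]}}

```text
clock: 8.7
eef_pos: [458.7, 80.4, 121.7]
tcp_rot: [-3.141, 0.0, 1.821]
contact_force: [0.2, 1.0, -2.2]
opening: 0.566
```

```bash
python3 - <<'E'
from h import *
s=r.sense();print(s['clock'],s['qpos'],s['eef_pos'],s['tcp_rot'],s['opening'])
R=Rm(s['tcp_rot']); print((R.T@(np.array([534.9,104.3,70])-s['eef_pos'])/10).round(2), 1.831-s['tcp_rot'][2])
E
```

```text
8.7 [ 1.70633320e-01  2.55584065e-01  2.06375846e+00 -5.58021848e-04
  8.22970962e-01 -1.64964224e+00] [458.72991255  80.42306692 121.67623928] [-3.14084178e+00  3.50798840e-04  1.82065532e+00] 0.5655198481305163
[0.43 7.97 5.16] 0.010344679152517688
```

>>> {"name": "apply_moves", "arguments": {"targets": [[[-0.2, 0.1, 2, 0, 0, 0, 0], [-0.2, 0.2, 4, 0, 0, 0, 0], [-0.2, 0.3, 6, 1.5, 0, 0, 0], [-0.2, 0.43, 7.5, 3, 0, 0, 0], [-0.2, 0.43, 8, 4, 0, 0, -0.6], [-0.2, 0.43, 8, 5, 0, 0, -0.6], [-0.2, 0.43, 8, 5.2, 0, 0, -0.6], [-0.2, 0.43, 8, 5.2, 0, 0, -0.6]]]}}

```text
clock: 9.5
eef_pos: [534.1, 104.0, 69.3]
tcp_rot: [-3.139, 0.0, 1.831]
contact_force: [-0.5, -0.1, -0.8]
opening: 0.563
```

>>> {"name": "apply_moves", "arguments": {"targets": [[[-0.2, 0, 0, 0, 0, 0, 0], [-0.2, 0, 0, 0, 0, 0, 0]]]}}

```text
clock: 9.7
eef_pos: [534.0, 103.9, 69.9]
tcp_rot: [-3.14, 0.0, 1.83]
contact_force: [0.5, 0.4, -1.7]
opening: 0.564
```

```bash
python3 - <<'E'
from h import *
w=grab('wrist','w6'); s=w['s'];print(s['clock'],s['eef_pos'],s['tcp_rot'],s['contact_force'],s['opening'])
R=Rm(s['tcp_rot']); print((R.T@(np.array([534.9,104.3,45])-s['eef_pos'])/10).round(2))
T=np.array(s['eef_pos'])
im=cv2.cvtColor(w['pixels'],cv2.COLOR_RGB2BGR)
for P,c in((circ((534.9,104.3),26.5,45),(0,0,255)),(circ((0,0),25,-11.6)@R.T+T,(255,0,0))):
    for q in proj(w,P): cv2.circle(im,tuple(int(round(v)) for v in q),0,c,-1)
cv2.imwrite('pics/w6c.png',cv2.resize(im[200:400,180:450],None,fx=2.5,fy=2.5,interpolation=cv2.INTER_CUBIC))
E
```

```text
9.7 [534.00075207 103.90632788  69.8637584 ] [-3.13984579e+00  2.86932876e-04  1.83022169e+00] [ 0.5130309   0.35347601 -1.72988938] 0.5642024103017814
[0.02 0.1  2.49]
```

View pics/w6c.png

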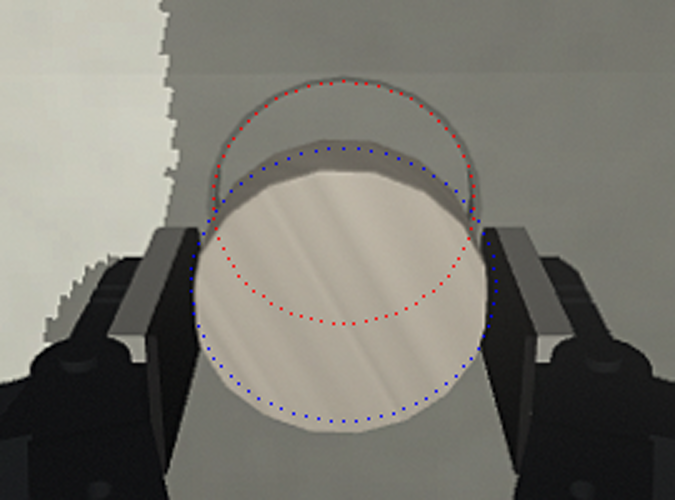

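The recess matches the red ring. The puck seems shifted a bit toward the hood compared with the blue ring, so I'll quantify it against the earlier frames.

```bash
python3 - <<'E'
from h import *
for n in('w3','w4','w5','w6'):
    w=load(n); g=cv2.GaussianBlur(w['pixels'].astype(np.float32).mean(2),(0,0),0.7)
    s=w['s'];T=np.array(s['eef_pos']);R=Rm(s['tcp_rot']); print(n,T.round(1),[round(v,4) for v in s['tcp_rot']])
    # edge transitions along central column and rows
    c=g[230:400,316]; d=np.diff(c); i=np.argsort(-abs(d))[:8]; print(' col',sorted((int(k)+230,int(d[k])) for k in i))
    for y in (310,320):
        c=g[y,235:400]; d=np.diff(c); i=np.argsort(-abs(d))[:6]; print(' row',y,sorted((int(k)+235,int(d[k])) for k in i))
E
```

```text
w3 [ 469.8 -328.9    5.1] [np.float64(-3.1392), np.float64(-0.0024), np.float64(-1.3128)]
 col [(268, 20), (269, 30), (270, 16), (313, 9), (314, 43), (315, 32), (372, -15), (373, -23)]
 row 310 [(235, 34), (241, 37), (256, 46), (341, 53), (361, -41), (396, -38)]
 row 320 [(235, 73), (236, 47), (251, 40), (368, -46), (395, -51), (396, -73)]
w4 [ 468.  -327.   123.8] [np.float64(-3.1397), np.float64(-0.0018), np.float64(-1.3129)]
 col [(254, -15), (255, -39), (256, -18), (267, 23), (268, 29), (317, 44), (318, 40), (372, -35)]
 row 310 [(246, -22), (257, 47), (258, 36), (373, -48), (374, -37), (385, 20)]
 row 320 [(256, 45), (257, 58), (258, 55), (372, -62), (373, -71), (374, -44)]
w5 [458.   81.9 121.7] [np.float64(3.1406), np.float64(-0.0002), np.float64(-1.3132)]
 col [(255, -4), (266, 8), (267, 26), (268, 33), (270, -5), (371, 7), (372, 24), (373, 4)]
 row 310 [(246, -27), (257, 54), (258, 42), (373, -50), (374, -47), (385, 24)]
 row 320 [(242, -26), (256, 44), (257, 54), (258, 26), (373, -45), (374, -55)]
w6 [534.  103.9  69.9] [np.float64(-3.1398), np.float64(0.0003), np.float64(1.8302)]
 col [(230, -10), (232, 14), (255, -11), (266, 9), (267, 27), (268, 35), (371, -11), (372, -24)]
 row 310 [(246, -27), (257, 59), (258, 44), (373, -54), (374, -52), (385, 27)]
 row 320 [(256, 46), (257, 58), (258, 28), (373, -49), (374, -61), (389, 28)]
```

```bash
python3 - <<'E'
from h import *
for n in('w0','w4','w5','w6'):
    w=load(n); M=np.array(w['mount']); s=w['s'];T=np.array(s['eef_pos']);R=Rm(s['tcp_rot'])
    q=proj(w,circ((0,0),25,-11.6)@R.T+T); print(n,M[:3,3].round(2),M[1,1:3].round(4),w['fov_y'],q.min(0).round(1),q.max(0).round(1))
E
```

```text
w0 [   0.61  -75.76 -142.85] [0.9567 0.2911] 67.63163401094879 [253.7 266.7] [374.7 373.9]
w4 [   0.48  -75.8  -142.85] [0.9567 0.2911] 67.63163401094879 [254.  266.8] [375. 374.]
w5 [   0.48  -75.8  -142.86] [0.9567 0.2911] 67.63163401094879 [254.  266.8] [375. 374.]
w6 [  -0.48  -72.38 -142.86] [0.957  0.2902] 67.63163401094879 [256.  258.9] [377.8 367.8]
```

The reported mount shifted between poses by an amount that a constant offset of about 1.8 mm in world x explains: camera frame = TCP readout + (1.8, 0). The puck didn't move in the hand, since its pixels are unchanged. In the camera frame I need to go about −2 mm in tool y and +0.6 mm in tool x, then descend.

>>> {"name": "apply_moves", "arguments": {"targets": [[[-0.2, 0.06, -0.2, 0, 0, 0, 0], [-0.2, 0.06, -0.2, 0.5, 0, 0, 0], [-0.2, 0.06, -0.2, 1.2, 0, 0, 0], [-0.2, 0.06, -0.2, 1.7, 0, 0, 0], [-0.2, 0.06, -0.2, 1.9, 0, 0, 0], [-0.2, 0.06, -0.2, 1.9, 0, 0, 0], [-0.2, 0.06, -0.2, 1.9, 0, 0, 0]]]}}

```text
clock: 10.45
eef_pos: [532.1, 104.0, 50.8]
tcp_rot: [-3.14, 0.0, 1.83]
contact_force: [1.4, -0.2, -1.0]
opening: 0.564
```

>>> {"name": "apply_moves", "arguments": {"targets": [[[-0.2, 0, 0, 0.1, 0, 0, 0], [-0.2, 0, 0, 0.2, 0, 0, 0], [-0.2, 0, 0, 0.3, 0, 0, 0], [-0.2, 0, 0, 0.4, 0, 0, 0], [-0.2, 0, 0, 0.4, 0, 0, 0]]]}}

```text
clock: 10.95
eef_pos: [532.0, 104.0, 46.7]
tcp_rot: [-3.14, 0.0, 1.83]
contact_force: [0.4, 0.1, -1.0]
opening: 0.566
```

The puck is inside the mouth with no contact force. Continuing down.

>>> {"name": "apply_moves", "arguments": {"targets": [[[-0.2, 0, 0, 0.1, 0, 0, 0], [-0.2, 0, 0, 0.2, 0, 0, 0], [-0.2, 0, 0, 0.3, 0, 0, 0], [-0.2, 0, 0, 0.36, 0, 0, 0], [-0.2, 0, 0, 0.4, 0, 0, 0], [-0.2, 0, 0, 0.4, 0, 0, 0]]]}}

```text
clock: 11.55
eef_pos: [531.9, 104.0, 42.6]
tcp_rot: [-3.14, 0.0, 1.83]
contact_force: [-1.0, 0.7, -0.4]
opening: 0.566
```

```bash
python3 - <<'E'
from h import *
s=r.sense();print(s['clock'],s['eef_pos'],s['tcp_rot'],s['contact_force'],s['wrist_torque'],s['opening'])
E
```

```text
11.55 [531.93383216 103.99341847  42.58860835] [-3.13964286e+00  2.92886621e-04  1.83035091e+00] [-1.01619094  0.729655   -0.39220809] [ 0.00398776 -0.00422272  0.03047933] 0.5658459975878658
```

>>> {"name": "apply_moves", "arguments": {"targets": [[[-0.2, 0, 0, 0.04, 0, 0, 0], [-0.2, 0, 0, 0.07, 0, 0, 0], [-0.2, 0, 0, 0.07, 0, 0, 0], [0.3, 0, 0, 0.05, 0, 0, 0], [0.5, 0, 0, 0, 0, 0, 0], [0.5, 0, 0, 0, 0, 0, 0], [0.5, 0, 0, 0, 0, 0, 0], [0.5, 0, 0, 0, 0, 0, 0]]]}}

```text
clock: 12.35
eef_pos: [531.9, 104.0, 42.5]
tcp_rot: [-3.14, 0.0, 1.83]
contact_force: [0.6, 0.7, -0.5]
opening: 0.748
```

>>> {"name": "apply_moves", "arguments": {"targets": [[[0.5, 0, 0, -1, 0, 0, 0], [0.5, 0, 0, -3, 0, 0, 0], [0.5, 0, -1, -5, 0, 0, 0], [0.5, 0, -3, -7, 0, 0, 0], [0.5, 0, -5, -9, 0, 0, 0], [0.5, 0, -5, -9, 0, 0, 0], [0.5, 0, -5, -9, 0, 0, 0]]]}}

```text
clock: 13.05
eef_pos: [484.5, 91.4, 133.5]
tcp_rot: [3.141, 0.0, 1.83]
contact_force: [-1.1, 0.5, -0.2]
opening: 0.748
```

```bash
python3 - <<'E'
from h import *
w=grab('wrist','w7'); s=w['s'];print(s['clock'],s['eef_pos'],s['tcp_rot'],s['contact_force'],s['opening'])
im=cv2.cvtColor(w['pixels'],cv2.COLOR_RGB2BGR)
for P,c in((circ((535,104.3),25,54),(0,0,255)),(circ((535,104.3),26.5,45),(255,0,0))):
    q=proj(w,P); print(q.min(0),q.max(0))
    for v in q: cv2.circle(im,tuple(int(round(x)) for x in v),0,c,-1)
c=q.mean(0).astype(int); y0=max(0,c[1]-100);x0=max(0,c[0]-130); print(x0,y0)
cv2.imwrite('pics/w7c.png',cv2.resize(im[y0:y0+200,x0:x0+260],None,fx=3,fy=3,interpolation=cv2.INTER_CUBIC))
E
```

```text
13.05 [484.50553972  91.36476662 133.48529583] [3.14127804e+00 4.44591544e-04 1.83024444e+00] [-1.06659041  0.46832607 -0.17871134] 0.7482429291676109
[279.91769551 285.74197944] [351.68331313 349.60566617]
[279.03243088 278.46030291] [352.58510932 344.33755924]
185 211
```

View pics/w7c.png

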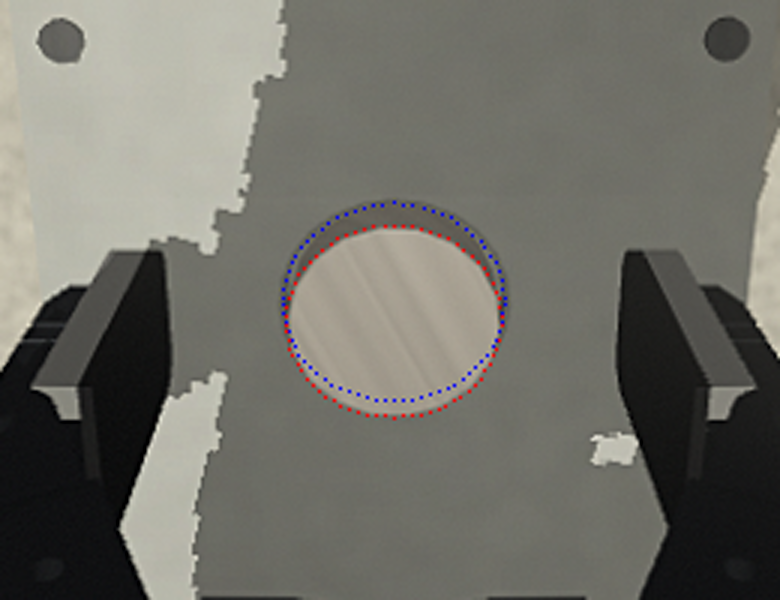

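The puck lies concentric in the recess: its top face at crop (394,320) fits the ring drawn for 54 mm height, so it is seated flat. Next I'll rise and turn the jaws across the bar, with 2 of the 12 views left.

>>> {"name": "apply_moves", "arguments": {"targets": [[[1, 0, 0, -2, 0, 0, 4], [1, 0, 0, -5, 0, 0, 12], [1, 0, 0, -9, 0, 0, 20], [1, 0, 0, -13, 0, 0, 28], [1, 0, 0, -17, 0, 0, 36], [1, 0, 0, -20, 0, 0, 44], [1, 0, 0, -22, 0, 0, 52], [1, 0, 0, -22, 0, 0, 60]]]}}

```text
clock: 13.9
eef_pos: [486.8, 91.9, 355.4]
tcp_rot: [3.139, -0.003, 0.777]
contact_force: [-0.5, -1.3, -0.5]
opening: 0.997
```

>>> {"name": "apply_moves", "arguments": {"targets": [[[1, 0, 0, 0, 0, 0, 8], [1, 0, 0, 0, 0, 0, 16], [1, 0, 0, 0, 0, 0, 24], [1, 0, 0, 0, 0, 0, 30], [1, 0, 0, 0, 0, 0, 30], [1, 0, 0, 0, 0, 0, 30]]]}}

```text
clock: 14.5
eef_pos: [487.2, 92.1, 354.8]
tcp_rot: [3.141, -0.003, 0.257]
contact_force: [-0.1, -0.2, -0.0]
opening: 1.001
```

```bash
python3 - <<'E'
from h import *
f=grab('top','top1')
s=r.sense();print(s['clock'],s['qpos'].round(2),s['eef_pos'],s['tcp_rot'],s['opening'])
R=Rm(s['tcp_rot']); print((R.T@(np.array([653.3-1.8,135.8,300])-s['eef_pos'])/10).round(2), .2603-s['tcp_rot'][2])
E
```

```text
14.55 [ 0.18  0.04  1.75 -0.    1.35 -0.07] [487.05631181  92.06452857 354.92759089] [ 3.14097900e+00 -2.87848370e-03  2.56837664e-01] 0.9977939489257639
[17.   -0.06  5.54] 0.0034623360680954285
```

>>> {"name": "apply_moves", "arguments": {"targets": [[[1, 3, 0, 0, 0, 0, 0], [1, 7, 0, 0, 0, 0, 0], [1, 11, 0, 0, 0, 0, 0], [1, 14, 0, 1, 0, 0, 0], [1, 16, 0, 2, 0, 0, -0.2], [1, 17, 0, 3, 0, 0, -0.2], [1, 17, 0, 3, 0, 0, -0.2], [1, 17, 0, 3, 0, 0, -0.2]]]}}

```text
clock: 15.35
eef_pos: [650.8, 135.0, 325.1]
tcp_rot: [3.141, -0.002, 0.261]
contact_force: [-0.5, 0.7, -0.6]
opening: 0.999
```

```bash
python3 - <<'E'
from h import *
w=grab('wrist','w8'); s=w['s'];print(s['clock'],s['eef_pos'],s['tcp_rot'],s['contact_force'],s['opening'],np.array(w['mount'])[:3,3])
im=cv2.cvtColor(w['pixels'],cv2.COLOR_RGB2BGR)
ex=np.array([np.cos(.2603),np.sin(.2603),0]);ey=np.array([-ex[1],ex[0],0]);H=np.array([624.9,128.2,45.5])
def bar(a,y=0): return H-ex*(210*np.cos(a)-10*np.sin(a))+[0,0,210*np.sin(a)+10*np.cos(a)]+ey*y
for d,c in((93,(0,255,0)),(95.3,(0,0,255)),(98,(255,0,0))):
    q=proj(w,[bar(np.radians(d),y) for y in(-45,0,45)]);print(d,q.round(1).tolist())
    for v in q: cv2.circle(im,tuple(int(round(x)) for x in v),2,c,-1)
cv2.imwrite('pics/w8c.png',im)
E
```

```text
15.35 [650.82114179 135.04835209 325.14520115] [ 3.14102600e+00 -1.62844230e-03  2.60929372e-01] [-0.45134325  0.66314354 -0.59489476] 0.9993765072856833 [   1.71011021  -73.60077534 -142.85075506]
93 [[304.3, 317.2], [303.7, 253.5], [303.1, 181.8]]
95.3 [[316.9, 316.5], [317.0, 253.0], [317.2, 181.5]]
98 [[331.4, 315.3], [332.4, 252.2], [333.5, 181.2]]
```

View pics/w8c.png

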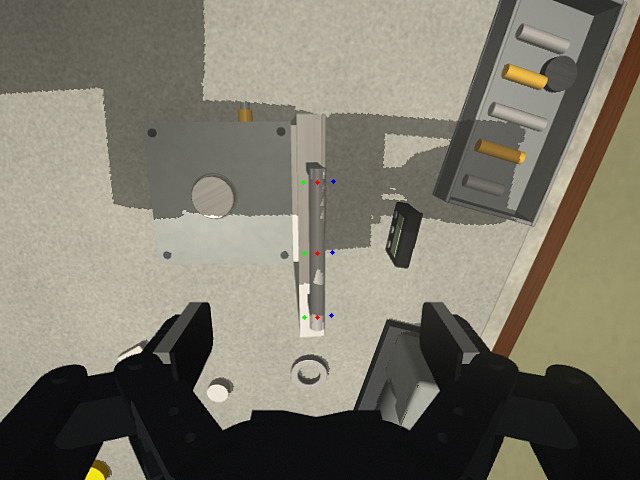

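The red dots (95.3°) sit on the bar's centre line at (317,253), so the hood angle is about 95.3° (1.66 rad). The puck still lies flat in the recess at (213,197). I'll descend around the bar.

>>> {"name": "apply_moves", "arguments": {"targets": [[[1, 0.09, -0.05, 2, 0, 0, 0], [1, 0.09, -0.05, 4, 0, 0, 0], [1, 0.09, -0.05, 6, 0, 0, 0], [1, 0.09, -0.05, 8, 0, 0, 0], [1, 0.09, -0.05, 8.8, 0, 0, 0], [1, 0.09, -0.05, 9, 0, 0, 0], [1, 0.09, -0.05, 9, 0, 0, 0], [1, 0.09, -0.05, 9, 0, 0, 0]]]}}

```text
clock: 16.2
eef_pos: [652.4, 135.9, 237.3]
tcp_rot: [3.141, -0.005, 0.261]
contact_force: [0.3, -0.7, 0.4]
opening: 0.995
```

>>> {"name": "apply_moves", "arguments": {"targets": [[[0.4, 0, 0, 0, 0, 0, 0], [0, 0, 0, 0, 0, 0, 0], [-0.4, 0, 0, 0, 0, 0, 0], [-0.7, 0, 0, 0, 0, 0, 0], [-0.9, 0, 0, 0, 0, 0, 0], [-1, 0, 0, 0, 0, 0, 0], [-1, 0, 0, 0, 0, 0, 0], [-1, 0, 0, 0, 0, 0, 0]]], "newtons": 40}}

```text
clock: 17.0
eef_pos: [652.5, 135.9, 237.4]
tcp_rot: [3.141, -0.005, 0.261]
contact_force: [-0.5, 0.5, 0.2]
opening: 0.096
```

>>> {"name": "apply_moves", "arguments": {"targets": [[[-1, 0, 0, 0, 0, 0, 0], [-1, 0, 0, 0, 0, 0, 0], [-1, 0, 0, 0, 0, 0, 0]]]}}

```text
clock: 17.3
eef_pos: [652.5, 135.9, 237.3]
tcp_rot: [3.141, -0.005, 0.261]
contact_force: [-0.2, 0.9, 1.1]
opening: 0.1
```

```bash
cat > plan.py <<'E'
from h import *
from scipy.optimize import minimize_scalar
s=r.sense();T=np.array(s['eef_pos']);R=Rm(s['tcp_rot']); print(s['clock'],T.round(2),s['tcp_rot'].round(4),s['contact_force'].round(2),s['opening'])
ex=np.array([np.cos(.2603),np.sin(.2603),0]);ey=np.array([-ex[1],ex[0],0]);H=np.array([623.1,128.2,45.5])
B=lambda a:H-ex*(210*np.cos(a)-10*np.sin(a))+[0,0,210*np.sin(a)+10*np.cos(a)]
d=(T-H)+[0,0,19]; f=-d@ex; u=d[2]
print('angle est',np.degrees(np.arctan2(u,f)-np.arctan2(10,210)),'radius',np.hypot(f,u),'lat',d@ey)
E
python3 plan.py
```

```text
17.3 [652.46 135.88 237.34] [ 3.1409 -0.0048  0.2608] [-0.16  0.9   1.09] 0.0999212444422214
angle est 95.46464911122003 radius 213.00822928155287 lat -0.13368130468832823
```

The bar is gripped (opening 0.10, about 8.5 mm, forces near zero). I'll work out the arc.

```bash
cat >> plan.py <<'E'
import sys
off=np.array([0,0,-16.3]) # TCP relative to bar, world
def rows(angs):
    for a in angs: print(a,(R.T@(B(np.radians(a))+off-T)/10).round(2))
if len(sys.argv)>1: rows([float(x) for x in sys.argv[1:]])
E
python3 plan.py 95.5 94 92 90 87.5 85 82.5 80 78 78 76 74 72 70 67.5 65 62.5 60
```

```text
17.3 [652.46 135.88 237.34] [ 3.1409 -0.0048  0.2608] [-0.16  0.9   1.09] 0.0999212444422214
angle est 95.46464911122003 radius 213.00822928155287 lat -0.13368130468832823
95.5 [-0.03 -0.01  0.01]
94.0 [-0.57 -0.01 -0.07]
92.0 [-1.3  -0.01 -0.15]
90.0 [-2.03 -0.01 -0.2 ]
87.5 [-2.95 -0.01 -0.22]
85.0 [-3.87 -0.02 -0.21]
82.5 [-4.78 -0.02 -0.16]
80.0 [-5.7  -0.02 -0.07]
78.0 [-6.42 -0.02  0.03]
78.0 [-6.42 -0.02  0.03]
76.0 [-7.15 -0.02  0.16]
74.0 [-7.86 -0.02  0.31]
72.0 [-8.58 -0.02  0.49]
70.0 [-9.28 -0.02  0.69]
67.5 [-10.15  -0.02   0.98]
65.0 [-11.01  -0.02   1.31]
62.5 [-11.85  -0.02   1.67]
60.0 [-12.68  -0.02   2.07]
```

>>> {"name": "apply_moves", "arguments": {"targets": [[[-1, -0.57, 0, -0.07, 0, 0, 0], [-1, -1.3, 0, -0.15, 0, 0, 0], [-1, -2.03, 0, -0.2, 0, 0, 0], [-1, -2.95, 0, -0.22, 0, 0, 0], [-1, -3.87, 0, -0.21, 0, 0, 0], [-1, -4.78, 0, -0.16, 0, 0, 0], [-1, -5.7, 0, -0.07, 0, 0, 0], [-1, -6.42, 0, 0.03, 0, 0, 0]]]}}

```text
clock: 18.1
eef_pos: [589.4, 118.9, 236.7]
tcp_rot: [3.141, -0.004, 0.261]
contact_force: [1.7, -0.8, 1.6]
opening: 0.099
```

```bash
python3 plan.py 78 76 73.5 71 68.5 66 63.5 61 59 57
```

```text
18.1 [589.38 118.93 236.66] [ 3.1407 -0.0044  0.2607] [ 1.74 -0.82  1.63] 0.0991462154794036
angle est 77.82497817167805 radius 213.0469432705455 lat -0.2784726645212703
78.0 [ 0.11 -0.03 -0.  ]
76.0 [-0.61 -0.03  0.12]
73.5 [-1.51 -0.03  0.32]
71.0 [-2.4  -0.03  0.55]
68.5 [-3.27 -0.03  0.83]
66.0 [-4.14 -0.03  1.14]
63.5 [-4.98 -0.03  1.48]
61.0 [-5.82 -0.03  1.87]
59.0 [-6.47 -0.03  2.2 ]
57.0 [-7.11 -0.03  2.56]
```

>>> {"name": "apply_moves", "arguments": {"targets": [[[-1, -0.61, -0.03, 0.12, 0, 0, 0], [-1, -1.51, -0.03, 0.32, 0, 0, 0], [-1, -2.4, -0.03, 0.55, 0, 0, 0], [-1, -3.27, -0.03, 0.83, 0, 0, 0], [-1, -4.14, -0.03, 1.14, 0, 0, 0], [-1, -4.98, -0.03, 1.48, 0, 0, 0], [-1, -5.82, -0.03, 1.87, 0, 0, 0], [-1, -6.47, -0.03, 2.2, 0, 0, 0]]]}}

```text
clock: 18.9
eef_pos: [526.0, 102.1, 213.9]
tcp_rot: [3.14, -0.004, 0.261]
contact_force: [1.2, -3.3, 0.8]
opening: 0.095
```

```bash
python3 plan.py 59 57 55 53 51 49 47 46 45
```

```text
18.9 [525.97 102.14 213.86] [ 3.1404 -0.0038  0.2608] [ 1.21 -3.28  0.81] 0.09472916049481102
angle est 59.04751414811982 radius 212.64144964409473 lat -0.18721690496514737
59.0 [ 0.1  -0.02 -0.05]
57.0 [-0.54 -0.02  0.31]
55.0 [-1.17 -0.02  0.69]
53.0 [-1.79 -0.02  1.09]
51.0 [-2.39 -0.02  1.51]
49.0 [-2.97 -0.02  1.95]
47.0 [-3.54 -0.02  2.41]
46.0 [-3.82 -0.02  2.65]
45.0 [-4.1  -0.02  2.89]
```

>>> {"name": "apply_moves", "arguments": {"targets": [[[-1, -0.54, -0.02, 0.31, 0, 0, 0], [-1, -1.17, -0.02, 0.69, 0, 0, 0], [-1, -1.79, -0.02, 1.09, 0, 0, 0], [-1, -2.39, -0.02, 1.51, 0, 0, 0], [-1, -2.97, -0.02, 1.95, 0, 0, 0], [-1, -3.54, -0.02, 2.41, 0, 0, 0], [-1, -3.82, -0.02, 2.65, 0, 0, 0], [-1, -4.1, -0.02, 2.89, 0, 0, 0]]]}}

```text
clock: 19.7
eef_pos: [486.1, 91.6, 184.3]
tcp_rot: [3.14, -0.004, 0.261]
contact_force: [2.6, -4.6, -0.3]
opening: 0.097
```

>>> {"name": "apply_moves", "arguments": {"targets": [[[-1, 0, 0, 0, 0, 0, 0], [-1, 0, 0, 0, 0, 0, 0], [-1, 0, 0, 0, 0, 0, 0]]]}}

```text
clock: 20.0
eef_pos: [485.5, 91.5, 184.0]
tcp_rot: [3.14, -0.002, 0.261]
contact_force: [-0.9, -3.7, -0.0]
opening: 0.096
```

```bash
python3 plan.py 45; python3 - <<'E'
from h import *
f=grab('scene','scene1'); im=cv2.cvtColor(f['pixels'],cv2.COLOR_RGB2BGR)
ex=np.array([np.cos(.2603),np.sin(.2603),0]);ey=np.array([-ex[1],ex[0],0]);H=np.array([624.9,128.2,45.5])
P=lambda a,L,h,y:H-ex*(L*np.cos(a)-h*np.sin(a))+[0,0,L*np.sin(a)+h*np.cos(a)]+ey*y
for d,c in((42,(255,0,0)),(45,(0,0,255)),(48,(0,255,0))):
    a=np.radians(d); q=proj(f,[P(a,L,20,y) for L,y in((0,85),(170,85),(170,-85),(0,-85),(210,55),(210,-55))])
    print(d,q.round(1).tolist())
    cv2.polylines(im,[(q[:4]*16).round().astype(int).reshape(-1,1,2)],True,c,1,cv2.LINE_AA,4)
b=im[130:310,280:500]; cv2.imwrite('pics/s1c.png',cv2.resize(b,None,fx=3.3,fy=3.3,interpolation=cv2.INTER_CUBIC))
E
```

```text
20.0 [485.46  91.5  183.97] [ 3.1404e+00 -2.3000e-03  2.6090e-01] [-0.86 -3.68 -0.05] 0.09572093050241343
angle est 45.14172674509358 radius 212.34304446039278 lat -0.03698838908081129
45.0 [ 0.1  -0.   -0.08]
42 [[428.3, 258.1], [401.0, 187.1], [331.7, 200.7], [357.5, 276.9], [383.3, 173.4], [338.7, 181.4]]
45 [[428.5, 258.6], [402.9, 185.9], [333.1, 199.5], [357.7, 277.4], [385.5, 171.6], [340.4, 179.7]]
48 [[428.6, 259.0], [404.9, 184.8], [334.5, 198.6], [357.8, 277.9], [387.7, 170.1], [342.3, 178.2]]
```

View pics/s1c.png

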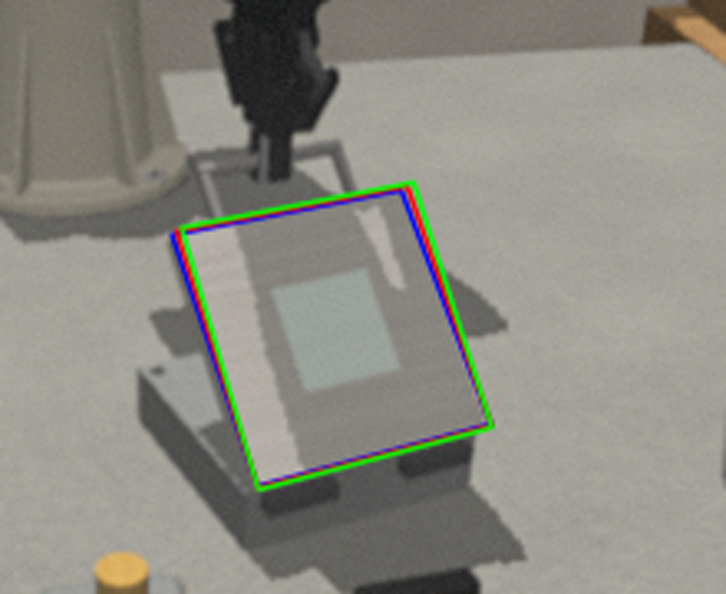

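The hood is held by the bar, and its outline fits the 45° (red) overlay. Kinematics with the calibrated grip depth say about 44.6°, so I'll nudge it 1 mm up the arc and settle.

>>> {"name": "apply_moves", "arguments": {"targets": [[[-1, 0.05, 0, -0.04, 0, 0, 0], [-1, 0.1, 0, -0.08, 0, 0, 0], [-1, 0.1, 0, -0.08, 0, 0, 0], [-1, 0.1, 0, -0.08, 0, 0, 0], [-1, 0.1, 0, -0.08, 0, 0, 0], [-1, 0.1, 0, -0.08, 0, 0, 0]]]}}

```text
clock: 20.65
eef_pos: [486.4, 91.8, 184.9]
tcp_rot: [3.14, -0.002, 0.261]
contact_force: [-1.8, -5.2, 1.5]
opening: 0.093
```

```bash
python3 plan.py 45; python3 - <<'E'
from h import *
w=grab('wrist','w9'); ex=np.array([np.cos(.2603),np.sin(.2603),0]);ey=np.array([-ex[1],ex[0],0]);H=np.array([624.9,128.2,45.5])
P=lambda a,L,h,y:H-ex*(L*np.cos(a)-h*np.sin(a))+[0,0,L*np.sin(a)+h*np.cos(a)]+ey*y
im=cv2.cvtColor(w['pixels'],cv2.COLOR_RGB2BGR)
# free edge of hood top, near +y side: column intensity profile along row
g=cv2.GaussianBlur(w['pixels'].astype(np.float32).mean(2),(0,0),0.7)
for y in (60,70,78):
    q=[proj(w,[P(np.radians(d),170,20,y)])[0] for d in(43,44,45,46,47)]
    row=int(round(q[2][1])); x=int(q[2][0]); seg=g[row,max(0,x-15):x+16] if 0<=row<480 else []
    print(y,[v.round(1).tolist() for v in q],'edge',[(int(k)+max(0,x-15),int(np.diff(seg)[k])) for k in np.argsort(-abs(np.diff(seg)))[:4]] if len(seg) else '')
print(r.sense()['qvel'].round(3))
E
```

```text
20.65 [486.45  91.75 184.92] [ 3.1404e+00 -2.3000e-03  2.6090e-01] [-1.82 -5.21  1.5 ] 0.09302442987226565
angle est 45.5160448380128 radius 212.365724005269 lat -0.04824384375065307
45.0 [ 0.   -0.    0.02]
60 [[389.6, 167.0], [396.1, 167.5], [402.7, 168.0], [409.6, 168.4], [416.7, 168.9]] edge [(412, 26), (396, -16), (402, -16), (400, 15)]
70 [[391.0, 142.4], [397.6, 142.6], [404.4, 142.8], [411.4, 143.0], [418.6, 143.2]] edge [(404, -14), (401, 12), (400, 11), (402, 11)]
78 [[392.1, 122.1], [398.8, 122.0], [405.7, 122.0], [412.8, 121.9], [420.2, 121.9]] edge [(405, -15), (403, 14), (402, 11), (401, 10)]
[ 0.    -0.001  0.    -0.001  0.001 -0.001]
```

The wrist camera independently puts the hood's free edge where 45° predicts, within 1 px (6.8 px per degree). Handing in.

```bash
python3 -c "
from rig import r
s=r.sense();print(s['clock'],s['opening'],s['contact_force']);print(r.sign_off())"
```

```text
20.7 0.09983472805909331 [-1.5467387  -5.46713907  1.31658039]
the job is handed in; nothing more can be done
None
```

The job is handed in at 20.7 s. The 50 mm bare-metal puck is in the recess and released, and the gripper is holding the hood's bar at 45°. The program reported no verdict.

**Puck:** the close-up after release showed it centred, with its top face matching the outline for 54 mm height, so seated flat. I saw no contact force before letting go, and I did not press it down as an extra check.

**Hood:** I swung it from about 95° along the bar's arc. The arm's position reading gives about 45.0° with the bar's estimated grip depth. The hood's edge in the wrist camera matched 45° to within about 1 px (6.8 px per degree), and the scene view agreed. The opening stayed steady at about 0.1, with a force of about 6 N and the arm at rest.

**Disagreements:**
- The camera frame and the arm's position readout differed by about 1.8 mm in x. I found this before setting the puck down and corrected for it.
- The bar sits about 16 mm behind the fingertips instead of the nominal 19 mm. With the nominal value, the angle would read 45.5°.

The arm was not moved near the other pucks or the bench items. I did not compare their positions before and after.

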